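# Snap the loop cap onto the slim bottle and pick the bottle up by it

## Task

Cap the slim steel drinks bottle for carrying: lift its cap, the narrower of the two dark loop-handled caps, straight up off its drying peg, set it square on the bottle's mouth and press it down until it clicks, then keep pressing firmly (10 N or more) for about a second so that it sits fully home while the bottle stands on the counter. Then pick the bottle up by the cap's loop, upright, about five centimetres clear of the counter and of everything else, and finish while still holding it there by the cap: do not put it down or let go. Do not knock the bottle over, and leave the wider cap on its peg and the other things where they are.

Things in the scene. Friction and masses are not known exactly. Their poses are not given: they have to be found in the camera images.
- loop_cap_bar (a point): Centre of the grip bar on the narrower of two dark grey plastic caps (53 mm wide, 45 g) hanging open side down on pegs. Bar 34 mm along x, 10 mm thick along y (pinch here), 12 mm tall, on two posts, 15 mm window below. z up along the cap's axis: bar top +6 mm, cap's flat upper face (fingertips may push on it) -21 mm, seat -25.5 mm, skirt's lower edge -45.5 mm.
- loop_cap_seat (a point): Centre of the underside of that cap's crown, same axes; home = this point on bottle_mouth. Six sprung lugs in the skirt meet the neck's bead 8 mm above home; the push rises to 12-18 N at 3.5 mm, drops suddenly (click), then rises steeply on the seat. Snapped on, it holds more pull than the bottle's weight.
- bottle_mouth (a point): Centre of the mouth (plane of the rim) of the loose slim steel bottle; z up its axis. Round, 66 mm wide, 145 mm tall to the mouth, 0.11 to 0.18 kg, standing on the counter. Neck: rim 31 mm wide, rounded off to 36 mm, bead 42 mm wide 10 mm below the mouth, shoulder 24 mm below. The cap fits at any turn about the axis.
- rack: Wooden drying rack, fixed; origin mid underside. Bar 300 mm along y, 86 mm along x, top at 20 mm. Pegs 24 mm wide at y = -95, 0, +95 mm, tops at 90 mm. An upturned tumbler (81 mm wide, top at 112 mm, fixed) covers the peg at -95; the two caps hang on the others, either way round, crowns on the peg tops, skirts 20 mm down round them.
- range_counter: The wooden counter on which everything stands, fixed; its top is at height 0, 0.90 m wide and 0.65 m deep.
- wide_cap_bar (a point): Centre of the grip bar of the other dark loop cap, the wider one (74 mm outside diameter, bar 50 mm long, same heights), on the other peg. It does not fit the slim bottle and stays where it is.
- wide_flask_middle (a point): Half-way up the wide steel food flask, 84 mm in diameter, 105 mm tall, uncapped: a bystander.
- dark_mug_middle (a point): Half-way up a dark mug, 92 mm body, 95 mm tall: a bystander.
- soap_dish_middle (a point): Half-way up a small oval dish with a bar of soap, 88 x 123 x 34 mm: a bystander.
Mind the look-alikes: they are no part of the job. What is shaped like the part that bears loop_cap_bar but orange or pink is not meant.

How it is judged:
On the way, in this order (a step that is already met when the one before it is completed fails the run):
1. the narrower cap is held in the fingers, lifted clear off the top of its peg (z of loop_cap_seat in the frame of rack above 0.112 m and contact force between the fingers and loop_cap above 0.5 N), for 0.1 s.
2. with the bottle standing on the counter, the cap is fully home on the mouth and still pressed down, so that the bottle bears on the counter with more than 8 N (its own weight is 1 to 2 N) (z of loop_cap_seat in the frame of bottle_mouth between -0.003 and 0.0015 m and distance between loop_cap_seat and bottle_mouth below 0.003 m and angle between the z axis of loop_cap_seat and the z axis of bottle_mouth, either way round below 0.06 rad and contact force between bottle and range_counter above 8 N and height (world z) of bottle_mouth below 0.148 m and angle between bottle_mouth's own z axis and vertical below 0.08 rad), for 0.4 s.
At the end, for the whole second after the job is handed in: The cap is home on the bottle (seat within 1.5 mm of the mouth, square to 0.06 rad), the fingers hold the cap, and the bottle hangs from it alone, upright within 0.2 rad and still, its foot 25 to 130 mm above the counter; neither the arm nor any other thing touches the bottle (z of loop_cap_seat in the frame of bottle_mouth between -0.003 and 0.0015 m and distance between loop_cap_seat and bottle_mouth below 0.003 m and angle between the z axis of loop_cap_seat and the z axis of bottle_mouth, either way round below 0.06 rad and height (world z) of bottle_mouth between 0.17 and 0.275 m and angle between bottle_mouth's own z axis and vertical below 0.2 rad and linear speed of bottle below 0.03 m/s and contact force between the fingers and loop_cap above 1 N and contact force between each of the arm, the fingers and bottle below 0.3 N and contact force between bottle and wide_flask below 0.2 N and contact force between bottle and dark_mug below 0.2 N and contact force between bottle and soap_dish below 0.2 N and contact force between bottle and rack below 0.2 N); the arm keeps its last pose, push and grip.
It fails at once if the bottle is knocked over or tipped by more than 0.4 rad (angle between bottle_mouth's own z axis and vertical above 0.4 rad).
It fails at once if the wider cap is displaced by more than 20 mm (distance of wide_cap_bar from where it was at the start of the episode above 0.02 m).
It fails at once if the wide flask is displaced by more than 30 mm (distance of wide_flask_middle from where it was at the start of the episode above 0.03 m).
It fails at once if the mug is displaced by more than 30 mm (distance of dark_mug_middle from where it was at the start of the episode above 0.03 m).
It fails at once if the soap dish is displaced by more than 30 mm (distance of soap_dish_middle from where it was at the start of the episode above 0.03 m).
It also fails if it takes over 54 s, if anything falls off the work surface, if the arm or the gripper's body presses on something with over 40 N, if the wrist force passes 120 N, or if a joint passes its speed limit or range.

## Robot

A 7-joint arm with a two-finger parallel gripper is mounted at the origin on a cart in front of the work surface, level with it; the furniture and walls round the work are solid. World frame = base frame: x ahead of the robot, y to its left, z up, the work surface at z = 0. Lengths are in m, angles in rad, forces in N, time in s.
With the tool pointing down it reaches from about 0.4 to 0.85 m from the base axis. Payload 4.5 kg.
Tool frame: the origin (TCP) lies on the mounting face of the last link; the fingertips stand tips_ahead ahead of it and the grasp point (between the pads) lies 147 mm ahead of it (tips_ahead is the distance from the TCP to the fingertips, in m); z points along the fingers, y is the line along which they close (so a half turn about z gives the same grasp; the last joint's range is limited). The gripper opens to 88 mm and grips with 3 to 60 N. Pads are 18 mm wide; open, the fingers measure 123 mm over their backs; the gripper's body (75 mm by 187 mm) begins 45 mm behind the grasp point.
Start: joints at [-1.093, 0.689, -0.195, 1.565, 0.157, 0.902, -0.215], TCP at [0.268, 0.564, 0.405] pointing down, gripper open.
Joint ranges: [-3.01, 3.01], [-0.46, 2.08], [-1.47, 1.51], [0.13, 2.56], [-1, 4.14], [0.04, 2.09], [-2.66, 2.66]. Speed limits (rad/s): [2.57, 2.57, 3.14, 3.14, 3.14, 3.14, 3.14].

## Interface

Orientations are given as a unit quaternion [w, x, y, z].
In Python, from rig import * gives the robot as it stands.
- The arm moves only by the tool drive_tool, never from a script. Its argument "targets" is a list of rows, each an object of numbers: "tx", "ty", "tz": the shift along the tool's x, y, z in m; "ax", "ay", "az": the turn, a rotation vector about the tool's x, y, z in degrees; "gripper": the opening, from 0 (shut) to 1 (fully open). A call has 1 to 8 rows; each row shifts and turns the commanded pose from where the row before left it, along the tool's axes as they then stand; what a row does not reach is not made up. A row lasts 1/8 s, in which the tool goes at most 62.5 mm and 10.7 degrees, less where a joint would pass 70% of its speed; a pose out of reach is approached as far as the arm can. A call is refused whole if a number of a shift passes 0.0625 or a number of a turn 10.7, either way. A call with a gripper value outside its range is refused whole. The fingers move at their own pace and stop on an object; "newtons" is the grip in N (left out, the last holds). Time passes only in rows, so rows that do not move let the fingers close. It gives the time, the measured TCP pose, the force, the opening and the grip force at its end, in the units of the state.
- sense(): the state, without advancing time (a new reading comes with each control period).
- get_image(name): name is "scene" or "top"; returns a dict with "image" (480x640x3 uint8, red, green, blue), "intrinsics" (3x3 intrinsics, pixels), "world_from_camera" (4x4, takes a point from camera to world coordinates). Camera axes: x right, y down, z forward; pixel columns grow to the right and rows downward; lengths in m; the calibration is good to about 2 mm. A picture is of the moment at which its call begins. There is no depth.
- close_job(): hands the job in; it is judged then, once.
The state is a dict: "time_s": time; "joint_positions": joint angles; "joint_velocities": joint speeds; "joint_torque": joint torques, N m; "position": TCP position; "eef_rot": TCP orientation; "wrist_force": force on the tool from outside, world axes, zero at the start; "torque": the same for the moment, N m; "finger_gap": finger opening in m; "grip_force": force on a finger pad.
Only numpy, scipy, OpenCV 4.12 (cv2) and the standard library are available. Lean on these libraries where they do the work, as an engineer would, in place of code of your own. Each camera call takes 0.05 s, during which the arm holds its last target. There are 200 camera calls.

## Working session

There is one attempt and no reset: what is moved stays moved. The work goes in short steps, Python scripts to look and compute and a tool call to move; the robot and the scene stay as the last step left them, time stands still between calls to the robot, and variables do not carry over. Pictures are saved under pics/ and viewed, at most 10 in all, crops included, and the job is handed in when it is done.

Besides the shell and the picture viewer there is one more tool, called after ">>>" by a JSON object that holds its "api" and its "payload". drive_tool: Moves the arm, as the interface text tells. Its arguments: {"type":"object","properties":{"targets":{"type":"array"},"newtons":{"type":"number"}},"required":["targets"]}

```bash
mkdir -p pics; python3 - <<'E'
from rig import *
import cv2
s=sense();print({k:s[k] for k in s})
for n in("scene","top"):
    d=get_image(n);cv2.imwrite(f"pics/{n}0.png",d["image"][:,:,::-1]);print(n,d["intrinsics"],d["world_from_camera"])
E
```

```text
{'time_s': 0.0, 'joint_positions': array([-1.09321488,  0.68995855, -0.19454186,  1.56637393,  0.1573002 ,
        0.90249721, -0.21512119]), 'joint_velocities': array([ 0.00108734, -0.00102724,  0.00252406, -0.00115614,  0.00069688,
       -0.00010203, -0.00050606]), 'joint_torque': array([-2.17312436e-04, -5.27557504e+01, -1.26670003e+00, -1.53431386e+01,
       -5.26096125e-02,  6.63566592e-03,  1.56446572e-04]), 'position': array([0.26821555, 0.56414304, 0.40391836]), 'eef_rot': array([-1.43670973e-04,  2.20031106e-01,  9.75492421e-01, -9.10395482e-04]), 'wrist_force': array([-0.51434404, -0.09211599,  0.05739035]), 'torque': array([ 0.04136864, -0.01730459, -0.02589218]), 'grip_force': 0.0, 'finger_gap': 0.08799210597790609}
scene [[539.88692654   0.         315.29387969]
 [  0.         539.88692654 236.21336249]
 [  0.           0.           1.        ]] [[-0.81697438 -0.3908413   0.42402352 -0.03463875]
 [-0.57662001  0.54359504 -0.60992934  0.81237043]
 [ 0.0078885  -0.74279709 -0.66947013  0.98765312]
 [ 0.          0.          0.          1.        ]]
top [[451.92576843   0.         322.1890585 ]
 [  0.         451.92576843 244.57761952]
 [  0.           0.           1.        ]] [[-0.02652035 -0.98626075  0.1630534   0.37808363]
 [-0.99928622  0.02176612 -0.03087544  0.01135548]
 [ 0.02690219 -0.16375584 -0.98613402  1.12353952]
 [ 0.          0.          0.          1.        ]]
```

View pics/scene0.png

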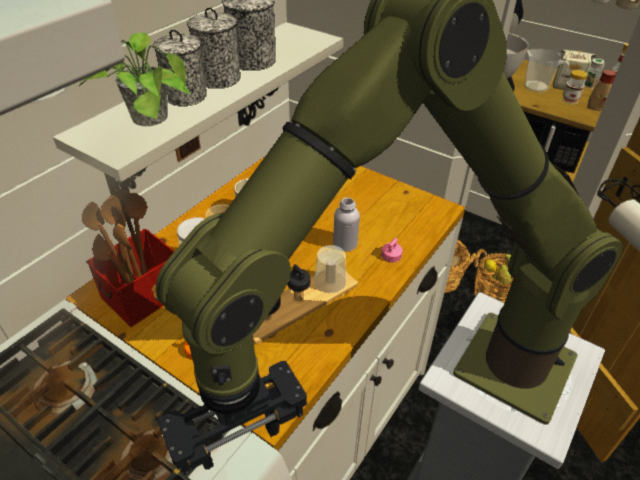

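View pics/top0.png

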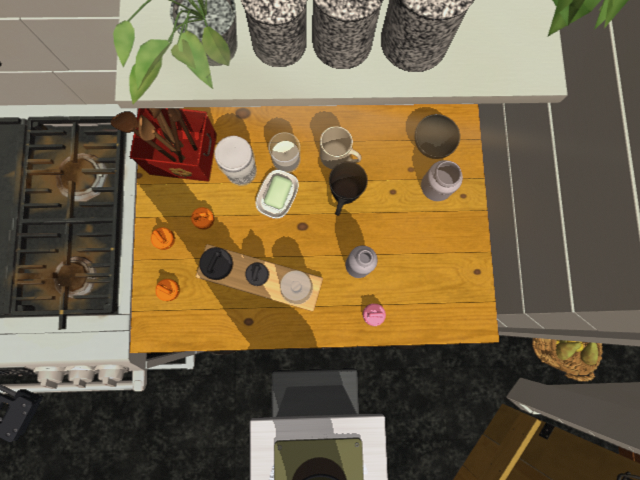

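The top view shows the slim bottle near (362,262). The wide flask is near (441,181), the narrower cap on the middle peg near (257,273), the wider cap near (215,263), and the tumbler near (296,287). I'll zoom in on that region next.

```bash
python3 - <<'E'
import cv2
i=cv2.imread("pics/top0.png")
a=cv2.resize(i[235:315,190:330],(798,456),interpolation=cv2.INTER_CUBIC)
cv2.imwrite("pics/c1.png",a)
b=cv2.resize(i[225:300,330:400],(560,600),interpolation=cv2.INTER_CUBIC)
cv2.imwrite("pics/c2.png",b)
E
```

```text
(no output)
```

View pics/c1.png

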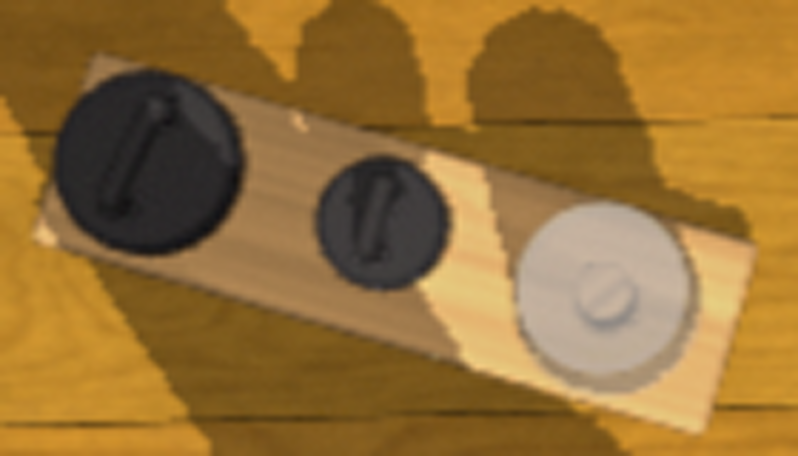

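View pics/c2.png

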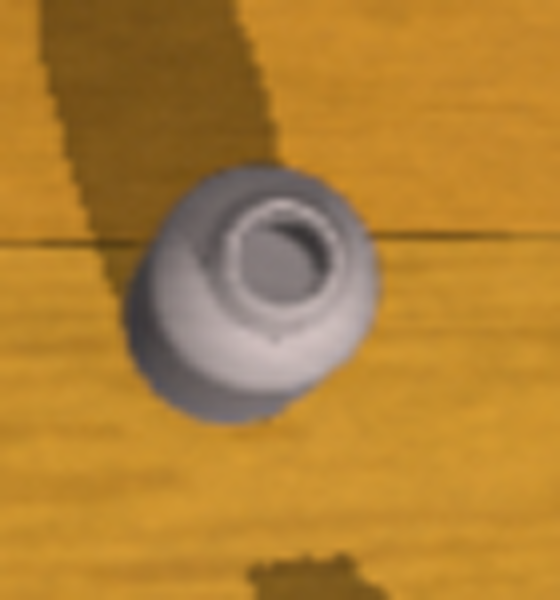

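The crop shows the narrow cap's disc at about (257,273.6), with its bar near the image vertical. The bottle's mouth ring is near (365,257). Next I'll fit these, and make an enhanced picture of the cap bar beside the bottle in the scene view.

```bash
cat > h.py <<'E'
import numpy as np, cv2
from rig import *
def ray(d,u,v):
    K=d["intrinsics"];T=d["world_from_camera"]
    r=T[:3,:3]@np.linalg.solve(K,[u,v,1.]);return T[:3,3],r
def onz(d,u,v,z):
    o,r=ray(d,u,v);return o+r*(z-o[2])/r[2]
def tri(d1,p1,d2,p2):
    o1,r1=ray(d1,*p1);o2,r2=ray(d2,*p2);r1/=np.linalg.norm(r1);r2/=np.linalg.norm(r2)
    t=np.linalg.lstsq(np.c_[r1,-r2],o2-o1,rcond=None)[0]
    a,b=o1+t[0]*r1,o2+t[1]*r2;return (a+b)/2,np.linalg.norm(a-b)
def proj(d,p):
    T=np.linalg.inv(d["world_from_camera"]);q=d["intrinsics"]@(T[:3,:3]@p+T[:3,3]);return q[:2]/q[2]
def grab(n):return get_image(n)
E
python3 - <<'E'
from h import *
np.set_printoptions(precision=4,suppress=True)
t=get_image("top");s=get_image("scene")
im=t["image"];m=(im.max(2)<85).astype(np.uint8)
m[:, :190]=0;m[:,285:]=0;m[:240]=0;m[300:]=0
n,l,st,c=cv2.connectedComponentsWithStats(m)
for k in range(1,n):
    if st[k,4]>150:
        cn=cv2.findContours((l==k).astype(np.uint8),0,1)[0][0]
        (e,ax,an)=cv2.fitEllipse(cn);print(st[k],c[k],e,ax,onz(t,*e,.082),onz(t,*c[k],.082))
print("mouth z.145",onz(t,364.9,256.8,.145))
# rack corners from crop
for q in((97,55),(757,243),(703,433),(40,240)):
    u,v=(q[0]+.5)/5.7-.5+190,(q[1]+.5)/5.7-.5+235;print("rack",onz(t,u,v,.02))
a=im[255:292,238:278,::-1];a=cv2.resize(a,(400,370),interpolation=cv2.INTER_CUBIC)
a=np.clip((a.astype(float)-10)*3,0,255).astype(np.uint8)
b=cv2.resize(s["image"][190:255,325:370,::-1],(360,520),interpolation=cv2.INTER_CUBIC)
o=np.zeros((520,760,3),np.uint8);o[:370,:400]=a;o[:,400:]=b;cv2.imwrite("pics/c3.png",o)
E
```

```text
[199 247  34  33 863] [215.6037 263.1831] (215.5965576171875, 263.1648254394531) (31.770334243774414, 32.80195617675781) [0.5123 0.2258 0.082 ] [0.5122 0.2258 0.082 ]
[246 262  23  24 413] [256.5908 273.7869] (256.5914611816406, 273.7715148925781) (21.5634765625, 22.636293411254883) [0.4855 0.1317 0.082 ] [0.4855 0.1317 0.082 ]
mouth z.145 [ 0.5107 -0.1122  0.145 ]
rack [0.5677 0.2611 0.02  ]
rack [ 0.4796 -0.0216  0.02  ]
rack [0.3995 0.0035 0.02  ]
rack [0.4882 0.284  0.02  ]
```

View pics/c3.png

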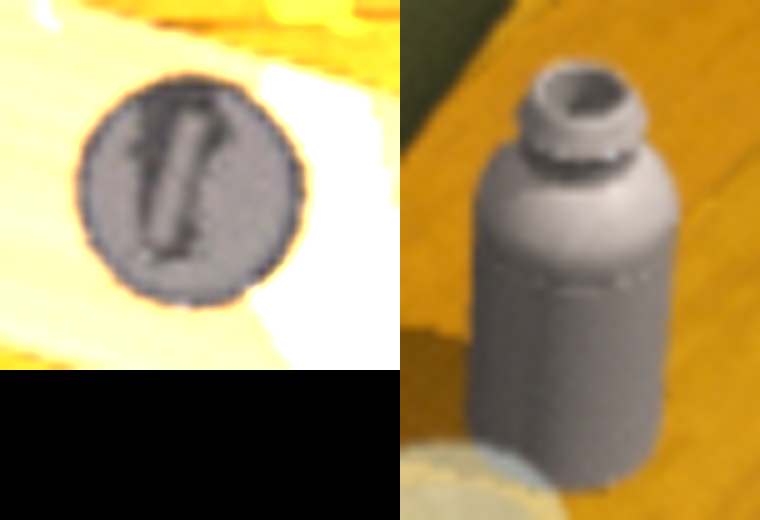

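The bar runs along the rack's x axis, at about −17° in world. In the scene view the bottle's mouth is at about (348,201). I'll cross-check that and work out the approach.

```bash
python3 - <<'E'
from h import *
import rig
from scipy.spatial.transform import Rotation as R
np.set_printoptions(precision=4,suppress=True)
print([ (k,getattr(rig,k)) for k in dir(rig) if not k.startswith('_') and not callable(getattr(rig,k)) and k not in('np',)][:20])
t=get_image("top");s=get_image("scene")
print(tri(t,(364.9,256.8),s,(348.1,201.1)),onz(s,348.1,201.1,.145))
b0=onz(t,257.,266.,.1215);b1=onz(t,253.5,279.,.1215);print(b0,b1,(b0+b1)/2,np.linalg.norm(b0-b1),np.degrees(np.arctan2(*(b0-b1)[[1,0]])))
# bottle mask extents in top view: body circle bottom
im=t["image"].astype(int);m=((im.max(2)-im.min(2))<40).astype(np.uint8);m[:, :340]=0;m[:,385:]=0;m[:240]=0;m[285:]=0
n,l,st,c=cv2.connectedComponentsWithStats(m);print(st[1:],c[1:])
st=sense();q=st["eef_rot"];M=R.from_quat(q[[1,2,3,0]]).as_matrix();print(M)
for w in([.4845,.132,.40],[.511,-.112,.40]):print(M.T@(np.array(w)-st["position"]))
for h in(0,.06,.12,.145):print(h,proj(t,np.array([.511,-.112,h])),proj(s,np.array([.511,-.112,h])))
E
```

```text
[('tips_ahead', 0.166)]
(array([ 0.5101, -0.1128,  0.1433]), np.float64(0.001810489317578954)) [ 0.5081 -0.1113  0.145 ]
[0.4987 0.1261 0.1215] [0.47   0.1339 0.1215] [0.4844 0.13   0.1215] 0.029777382743410546 -15.178714185424889
[[346 246  31  32 756]] [[360.8016 261.3016]]
[[-0.9031  0.4293 -0.0002]
 [ 0.4293  0.9031 -0.0005]
 [-0.     -0.0006 -1.    ]]
[-0.3809 -0.2977  0.0046]
[-0.5096 -0.5067  0.0048]
0 [357.8812 264.5977] [344.7453 242.8433]
0.06 [360.526  261.5671] [345.7611 226.0411]
0.12 [363.4792 258.1831] [346.8362 208.2579]
0.145 [364.8138 256.6538] [347.3029 200.5381]
```

>>> {"api": "drive_tool", "payload": {"targets": [{"tx": -0.04,"ty": -0.03,"gripper": 0.45},{"tx": -0.05,"ty": -0.04},{"tx": -0.05,"ty": -0.04},{"tx": -0.05,"ty": -0.04},{"tx": -0.05,"ty": -0.04},{"tx": -0.05,"ty": -0.04},{"tx": -0.05,"ty": -0.04},{"az": -8.0,"gripper": 0.45}], "newtons": 20}}

```text
$.targets[0]: bad value
```

```bash
cat >> h.py <<'E'
from scipy.spatial.transform import Rotation as R
def to(w):
    s=sense();q=s["eef_rot"];M=R.from_quat(q[[1,2,3,0]]).as_matrix()
    print("t",s["time_s"],"tcp",s["position"],"M",M.round(4).tolist(),"gap",s["finger_gap"],"F",s["wrist_force"]);print("shift",M.T@(np.array(w)-s["position"]))
E
python3 -c "
from h import *
np.set_printoptions(precision=4,suppress=True)
to([.4845,.1315,.2655])"
```

```text
t 0.3 tcp [0.2683 0.5644 0.4045] M [[-0.9031, 0.4293, -0.0002], [0.4293, 0.9031, -0.0005], [-0.0, -0.0006, -1.0]] gap 0.08791912782513112 F [-0.5716  0.6497 -0.1438]
shift [-0.3811 -0.298   0.1391]
```

>>> {"api": "drive_tool", "payload": {"targets": [{"tx": -0.04,"ty": -0.03,"tz": 0,"ax": 0,"ay": 0,"az": 0,"gripper": 0.45},{"tx": -0.05,"ty": -0.04,"tz": 0,"ax": 0,"ay": 0,"az": 0,"gripper": 0.45},{"tx": -0.05,"ty": -0.04,"tz": 0,"ax": 0,"ay": 0,"az": 0,"gripper": 0.45},{"tx": -0.05,"ty": -0.04,"tz": 0,"ax": 0,"ay": 0,"az": 0,"gripper": 0.45},{"tx": -0.05,"ty": -0.04,"tz": 0,"ax": 0,"ay": 0,"az": 0,"gripper": 0.45},{"tx": -0.05,"ty": -0.04,"tz": 0,"ax": 0,"ay": 0,"az": 0,"gripper": 0.45},{"tx": -0.05,"ty": -0.04,"tz": 0,"ax": 0,"ay": 0,"az": 0,"gripper": 0.45},{"tx": 0,"ty": 0,"tz": 0,"ax": 0,"ay": 0,"az": -8,"gripper": 0.45}], "newtons": 20}}

```text
time_s: 1.3
position: [0.4576, 0.1773, 0.4046]
eef_rot: [0.001, 0.155, 0.988, -0.002]
wrist_force: [-0.5, 0.9, 0.3]
finger_gap: 0.0399
grip_force: 0.0
```

```bash
python3 -c "
from h import *
np.set_printoptions(precision=4,suppress=True)
to([.4845,.1315,.2655])"
```

```text
t 1.3 tcp [0.4576 0.1773 0.4046] M [[-0.9519, 0.3063, 0.0009], [0.3063, 0.9519, -0.0037], [-0.002, -0.0032, -1.0]] gap 0.039926711017629214 F [-0.4544  0.8521  0.309 ]
shift [-0.0394 -0.035   0.1393]
```

>>> {"api": "drive_tool", "payload": {"targets": [{"tx": -0.02,"ty": -0.018,"tz": 0,"ax": 0,"ay": 0,"az": 0,"gripper": 0.45},{"tx": -0.019,"ty": -0.017,"tz": 0,"ax": 0,"ay": 0,"az": 0,"gripper": 0.45},{"tx": 0,"ty": 0,"tz": 0.03,"ax": 0,"ay": 0,"az": 0,"gripper": 0.45},{"tx": 0,"ty": 0,"tz": 0.03,"ax": 0,"ay": 0,"az": 0,"gripper": 0.45},{"tx": 0,"ty": 0,"tz": 0.01,"ax": 0,"ay": 0,"az": 0,"gripper": 0.45},{"tx": 0,"ty": 0,"tz": 0,"ax": 0,"ay": 0,"az": 0,"gripper": 0.45}]}}

```text
time_s: 2.05
position: [0.4822, 0.138, 0.3346]
eef_rot: [-0.0, 0.151, 0.988, -0.0]
wrist_force: [0.7, -0.2, 0.0]
finger_gap: 0.0396
grip_force: 0.0
```

```bash
python3 - <<'E'
from h import *
np.set_printoptions(precision=4,suppress=True)
to([.4845,.1315,.2655])
s=get_image("scene");t=get_image("top")
for n,p in(("bar",[.4845,.1315,.1155]),("tip",[*sense()["position"][:2],sense()["position"][2]-.166])):print(n,proj(s,np.array(p)),proj(t,np.array(p)))
u,v=proj(s,np.array([.4845,.1315,.13])).astype(int)
a=cv2.resize(s["image"][v-45:v+45,u-60:u+60,::-1],(800,600),interpolation=cv2.INTER_CUBIC);print(u,v)
cv2.imwrite("pics/c4.png",a)
E
```

```text
t 2.05 tcp [0.4822 0.138  0.3346] M [[-0.9542, 0.2992, -0.0007], [0.2992, 0.9542, -0.0002], [0.0006, -0.0004, -1.0]] gap 0.03961093015709666 F [ 0.6851 -0.1856  0.0195]
shift [-0.0042 -0.0055  0.0691]
bar [298.291  269.3402] [254.9187 272.7116]
tip [296.8834 254.1001] [248.71   271.0916]
298 264
```

View pics/c4.png

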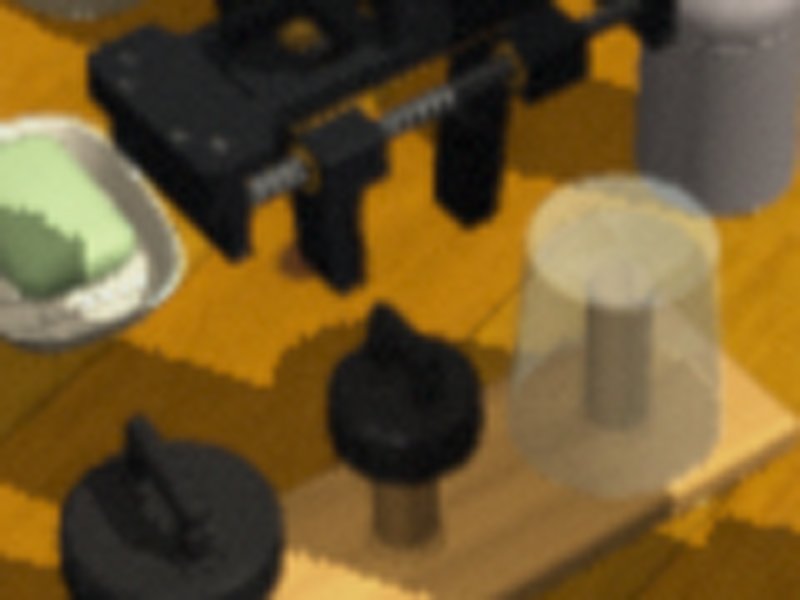

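The scene view shows the fingers above the cap. The bar is at about (298,269), which matches the predicted (298.3,269.3), so I'll descend and grip.

>>> {"api": "drive_tool", "payload": {"targets": [{"tx": -0.004,"ty": -0.0055,"tz": 0.01,"ax": 0,"ay": 0,"az": 0,"gripper": 0.45},{"tx": 0,"ty": 0,"tz": 0.025,"ax": 0,"ay": 0,"az": 0,"gripper": 0.45},{"tx": 0,"ty": 0,"tz": 0.02,"ax": 0,"ay": 0,"az": 0,"gripper": 0.45},{"tx": 0,"ty": 0,"tz": 0.014,"ax": 0,"ay": 0,"az": 0,"gripper": 0.45},{"tx": 0,"ty": 0,"tz": 0,"ax": 0,"ay": 0,"az": 0,"gripper": 0.45},{"tx": 0,"ty": 0,"tz": 0,"ax": 0,"ay": 0,"az": 0,"gripper": 0},{"tx": 0,"ty": 0,"tz": 0,"ax": 0,"ay": 0,"az": 0,"gripper": 0},{"tx": 0,"ty": 0,"tz": 0,"ax": 0,"ay": 0,"az": 0,"gripper": 0}], "newtons": 30}}

```text
time_s: 3.15
position: [0.4845, 0.1314, 0.2662]
eef_rot: [0.0, 0.152, 0.988, 0.0]
wrist_force: [1.4, -0.5, -0.4]
finger_gap: 0.0124
grip_force: 0.3
```

>>> {"api": "drive_tool", "payload": {"targets": [{"tx": 0,"ty": 0,"tz": 0,"ax": 0,"ay": 0,"az": 0,"gripper": 0},{"tx": 0,"ty": 0,"tz": 0,"ax": 0,"ay": 0,"az": 0,"gripper": 0},{"tx": 0,"ty": 0,"tz": 0,"ax": 0,"ay": 0,"az": 0,"gripper": 0}]}}

```text
time_s: 3.52
position: [0.4845, 0.1315, 0.2661]
eef_rot: [0.0, 0.151, 0.988, 0.0]
wrist_force: [0.0, 0.3, 6.0]
finger_gap: 0.0094
grip_force: 30.0
```

>>> {"api": "drive_tool", "payload": {"targets": [{"tx": 0,"ty": 0,"tz": -0.01,"ax": 0,"ay": 0,"az": 0,"gripper": 0},{"tx": 0,"ty": 0,"tz": -0.02,"ax": 0,"ay": 0,"az": 0,"gripper": 0},{"tx": 0,"ty": 0,"tz": -0.04,"ax": 0,"ay": 0,"az": 0,"gripper": 0},{"tx": 0,"ty": 0,"tz": -0.04,"ax": 0,"ay": 0,"az": 0,"gripper": 0},{"tx": 0,"ty": 0,"tz": -0.02,"ax": 0,"ay": 0,"az": 0,"gripper": 0},{"tx": 0,"ty": 0,"tz": 0,"ax": 0,"ay": 0,"az": 0,"gripper": 0},{"tx": 0,"ty": 0,"tz": 0,"ax": 0,"ay": 0,"az": 0,"gripper": 0}]}}

```text
time_s: 4.4
position: [0.4839, 0.1311, 0.3949]
eef_rot: [-0.001, 0.151, 0.988, -0.0]
wrist_force: [-0.7, 0.5, -0.1]
finger_gap: 0.0098
grip_force: 30.0
```

```bash
python3 - <<'E'
from h import *
np.set_printoptions(precision=4,suppress=True)
to([.5107,-.1123,.396])
s=get_image("scene");p=sense()["position"]-[0,0,.150]
print(p,proj(s,p))
for n in(-.021,-.0455):print(proj(s,p+[0,0,n]))
u,v=proj(s,p).astype(int)
cv2.imwrite("pics/c5.png",cv2.resize(s["image"][v-40:v+50,u-60:u+60,::-1],(800,600),interpolation=cv2.INTER_CUBIC));print(u,v)
E
```

```text
t 4.4 tcp [0.4839 0.1311 0.3949] M [[-0.9541, 0.2995, -0.0017], [0.2995, 0.9541, -0.0007], [0.0014, -0.0011, -1.0]] gap 0.00977091239006921 F [-0.7095  0.5269 -0.1178]
shift [-0.0985 -0.2242 -0.0009]
[0.4839 0.1312 0.2447] [297.8035 226.1541]
[297.94   233.6209]
[298.095 242.104]
297 226
```

View pics/c5.png

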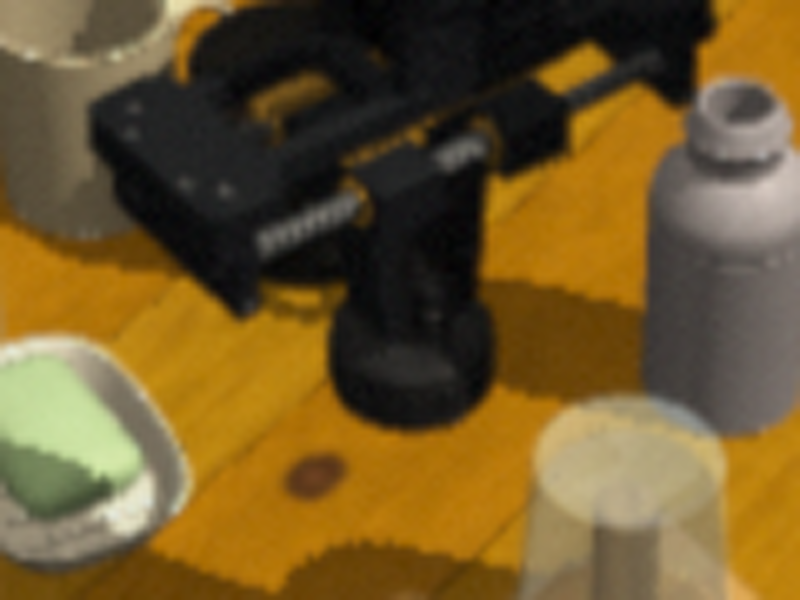

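The cap is held upright and clear; its centre sits about 0.7 px from the prediction. Moving over the bottle.

>>> {"api": "drive_tool", "payload": {"targets": [{"tx": -0.006,"ty": -0.014,"tz": 0,"ax": 0,"ay": 0,"az": 0,"gripper": 0},{"tx": -0.017,"ty": -0.039,"tz": 0,"ax": 0,"ay": 0,"az": 0,"gripper": 0},{"tx": -0.021,"ty": -0.049,"tz": 0,"ax": 0,"ay": 0,"az": 0,"gripper": 0},{"tx": -0.021,"ty": -0.049,"tz": 0,"ax": 0,"ay": 0,"az": 0,"gripper": 0},{"tx": -0.017,"ty": -0.039,"tz": 0,"ax": 0,"ay": 0,"az": 0,"gripper": 0},{"tx": -0.012,"ty": -0.027,"tz": 0,"ax": 0,"ay": 0,"az": 0,"gripper": 0},{"tx": -0.0033,"ty": -0.0076,"tz": 0,"ax": 0,"ay": 0,"az": 0,"gripper": 0},{"tx": 0,"ty": 0,"tz": 0,"ax": 0,"ay": 0,"az": 0,"gripper": 0}]}}

```text
time_s: 5.45
position: [0.5097, -0.1121, 0.3953]
eef_rot: [-0.001, 0.152, 0.988, 0.0]
wrist_force: [-0.3, -0.7, 0.3]
finger_gap: 0.0095
grip_force: 30.0
```

>>> {"api": "drive_tool", "payload": {"targets": [{"tx": 0,"ty": 0,"tz": 0.02,"ax": 0,"ay": 0,"az": 0,"gripper": 0},{"tx": 0,"ty": 0,"tz": 0.02,"ax": 0,"ay": 0,"az": 0,"gripper": 0},{"tx": 0,"ty": 0,"tz": 0,"ax": 0,"ay": 0,"az": 0,"gripper": 0},{"tx": 0,"ty": 0,"tz": 0,"ax": 0,"ay": 0,"az": 0,"gripper": 0}]}}

```text
time_s: 5.95
position: [0.5102, -0.111, 0.3563]
eef_rot: [0.0, 0.151, 0.989, 0.0]
wrist_force: [0.3, 0.2, -0.3]
finger_gap: 0.0097
grip_force: 30.0
```

```bash
python3 - <<'E'
from h import *
np.set_printoptions(precision=4,suppress=True)
to([.5095,-.1123,.354])
s=get_image("scene");p=sense()["position"]-[0,0,.150]
print(proj(s,p),proj(s,p-[0,0,.033]))
u,v=347,190
cv2.imwrite("pics/c6.png",cv2.resize(s["image"][v-35:v+55,u-60:u+60,::-1],(800,600),interpolation=cv2.INTER_CUBIC))
E
```

```text
t 5.95 tcp [ 0.5102 -0.111   0.3563] M [[-0.9547, 0.2977, 0.0007], [0.2977, 0.9547, 0.0005], [-0.0005, 0.0007, -1.0]] gap 0.00972055691718176 F [ 0.3015  0.1739 -0.3309]
shift [ 0.0003 -0.0015  0.0023]
[348.587  180.9751] [347.9329 191.7659]
```

View pics/c6.png

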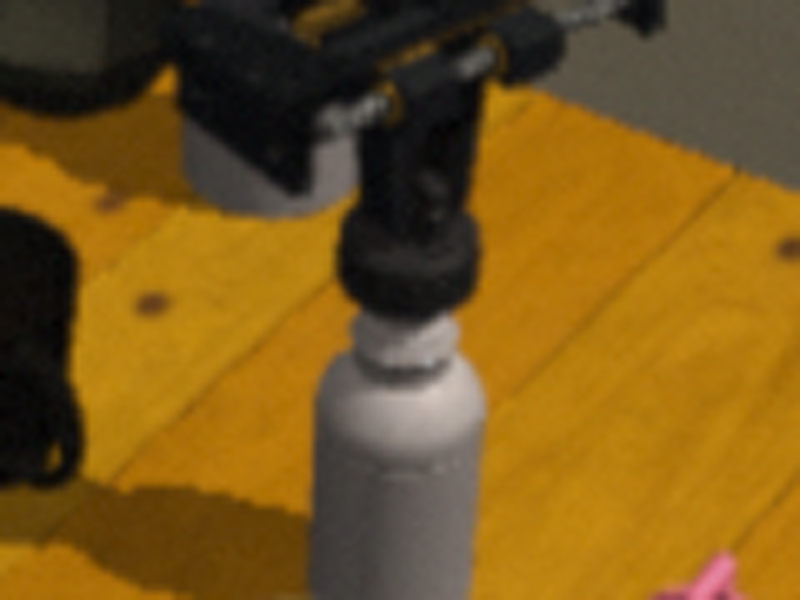

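Over the neck and aligned within about 1 px in the scene view. Lowering slowly.

>>> {"api": "drive_tool", "payload": {"targets": [{"tx": 0,"ty": -0.0012,"tz": 0.008,"ax": 0,"ay": 0,"az": 0,"gripper": 0},{"tx": 0,"ty": 0,"tz": 0.006,"ax": 0,"ay": 0,"az": 0,"gripper": 0},{"tx": 0,"ty": 0,"tz": 0.006,"ax": 0,"ay": 0,"az": 0,"gripper": 0},{"tx": 0,"ty": 0,"tz": 0.004,"ax": 0,"ay": 0,"az": 0,"gripper": 0},{"tx": 0,"ty": 0,"tz": 0,"ax": 0,"ay": 0,"az": 0,"gripper": 0}], "newtons": 50}}

```text
time_s: 6.62
position: [0.5096, -0.1131, 0.3313]
eef_rot: [-0.0, 0.151, 0.988, 0.0]
wrist_force: [-0.1, 0.1, -0.3]
finger_gap: 0.0096
grip_force: 50.0
```

Free so far, with the skirt around the neck and no side force. Pressing now.

>>> {"api": "drive_tool", "payload": {"targets": [{"tx": 0,"ty": 0,"tz": 0.002,"ax": 0,"ay": 0,"az": 0,"gripper": 0},{"tx": 0,"ty": 0,"tz": 0.002,"ax": 0,"ay": 0,"az": 0,"gripper": 0},{"tx": 0,"ty": 0,"tz": 0.002,"ax": 0,"ay": 0,"az": 0,"gripper": 0},{"tx": 0,"ty": 0,"tz": 0,"ax": 0,"ay": 0,"az": 0,"gripper": 0}]}}

```text
time_s: 7.12
position: [0.5097, -0.113, 0.3258]
eef_rot: [0.0, 0.151, 0.988, 0.0]
wrist_force: [0.4, 0.9, 2.4]
finger_gap: 0.0093
grip_force: 50.0
```

>>> {"api": "drive_tool", "payload": {"targets": [{"tx": 0,"ty": 0,"tz": 0.002,"ax": 0,"ay": 0,"az": 0,"gripper": 0},{"tx": 0,"ty": 0,"tz": 0.001,"ax": 0,"ay": 0,"az": 0,"gripper": 0},{"tx": 0,"ty": 0,"tz": 0.001,"ax": 0,"ay": 0,"az": 0,"gripper": 0},{"tx": 0,"ty": 0,"tz": 0,"ax": 0,"ay": 0,"az": 0,"gripper": 0}]}}

```text
time_s: 7.62
position: [0.5093, -0.1134, 0.3213]
eef_rot: [-0.001, 0.152, 0.988, -0.0]
wrist_force: [1.6, -0.3, -2.5]
finger_gap: 0.0097
grip_force: 50.0
```

>>> {"api": "drive_tool", "payload": {"targets": [{"tx": 0,"ty": 0,"tz": 0.001,"ax": 0,"ay": 0,"az": 0,"gripper": 0},{"tx": 0,"ty": 0,"tz": 0.001,"ax": 0,"ay": 0,"az": 0,"gripper": 0},{"tx": 0,"ty": 0,"tz": 0,"ax": 0,"ay": 0,"az": 0,"gripper": 0}]}}

```text
time_s: 8.0
position: [0.5096, -0.113, 0.3212]
eef_rot: [0.001, 0.151, 0.988, -0.0]
wrist_force: [-3.1, 1.1, 13.1]
finger_gap: 0.0093
grip_force: 50.0
```

>>> {"api": "drive_tool", "payload": {"targets": [{"tx": 0,"ty": 0,"tz": 0.001,"ax": 0,"ay": 0,"az": 0,"gripper": 0},{"tx": 0,"ty": 0,"tz": 0.001,"ax": 0,"ay": 0,"az": 0,"gripper": 0},{"tx": 0,"ty": 0,"tz": 0,"ax": 0,"ay": 0,"az": 0,"gripper": 0},{"tx": 0,"ty": 0,"tz": 0,"ax": 0,"ay": 0,"az": 0,"gripper": 0}]}}

```text
time_s: 8.5
position: [0.5098, -0.1128, 0.3211]
eef_rot: [0.002, 0.151, 0.988, -0.0]
wrist_force: [-6.1, 1.4, 31.2]
finger_gap: 0.0091
grip_force: 50.0
```

31 N with z steady at the predicted home height. Holding for a second.

>>> {"api": "drive_tool", "payload": {"targets": [{"tx": 0,"ty": 0,"tz": 0,"ax": 0,"ay": 0,"az": 0,"gripper": 0},{"tx": 0,"ty": 0,"tz": 0,"ax": 0,"ay": 0,"az": 0,"gripper": 0},{"tx": 0,"ty": 0,"tz": 0,"ax": 0,"ay": 0,"az": 0,"gripper": 0},{"tx": 0,"ty": 0,"tz": 0,"ax": 0,"ay": 0,"az": 0,"gripper": 0},{"tx": 0,"ty": 0,"tz": 0,"ax": 0,"ay": 0,"az": 0,"gripper": 0},{"tx": 0,"ty": 0,"tz": 0,"ax": 0,"ay": 0,"az": 0,"gripper": 0},{"tx": 0,"ty": 0,"tz": 0,"ax": 0,"ay": 0,"az": 0,"gripper": 0},{"tx": 0,"ty": 0,"tz": 0,"ax": 0,"ay": 0,"az": 0,"gripper": 0}]}}

```text
time_s: 9.5
position: [0.5099, -0.1128, 0.3211]
eef_rot: [0.002, 0.151, 0.988, -0.0]
wrist_force: [-7.1, 1.8, 30.9]
finger_gap: 0.0093
grip_force: 50.0
```

>>> {"api": "drive_tool", "payload": {"targets": [{"tx": 0,"ty": 0,"tz": -0.004,"ax": 0,"ay": 0,"az": 0,"gripper": 0},{"tx": 0,"ty": 0,"tz": -0.008,"ax": 0,"ay": 0,"az": 0,"gripper": 0},{"tx": 0,"ty": 0,"tz": -0.014,"ax": 0,"ay": 0,"az": 0,"gripper": 0},{"tx": 0,"ty": 0,"tz": -0.014,"ax": 0,"ay": 0,"az": 0,"gripper": 0},{"tx": 0,"ty": 0,"tz": -0.01,"ax": 0,"ay": 0,"az": 0,"gripper": 0},{"tx": 0,"ty": 0,"tz": -0.006,"ax": 0,"ay": 0,"az": 0,"gripper": 0},{"tx": 0,"ty": 0,"tz": 0,"ax": 0,"ay": 0,"az": 0,"gripper": 0},{"tx": 0,"ty": 0,"tz": 0,"ax": 0,"ay": 0,"az": 0,"gripper": 0}]}}

```text
time_s: 10.5
position: [0.5094, -0.1132, 0.3734]
eef_rot: [-0.0, 0.151, 0.988, 0.0]
wrist_force: [0.6, -0.3, -0.9]
finger_gap: 0.0094
grip_force: 50.0
```

>>> {"api": "drive_tool", "payload": {"targets": [{"tx": 0,"ty": 0,"tz": 0,"ax": 0,"ay": 0,"az": 0,"gripper": 0},{"tx": 0,"ty": 0,"tz": 0,"ax": 0,"ay": 0,"az": 0,"gripper": 0},{"tx": 0,"ty": 0,"tz": 0,"ax": 0,"ay": 0,"az": 0,"gripper": 0},{"tx": 0,"ty": 0,"tz": 0,"ax": 0,"ay": 0,"az": 0,"gripper": 0}]}}

```text
time_s: 11.0
position: [0.5096, -0.1132, 0.3736]
eef_rot: [-0.0, 0.151, 0.988, 0.0]
wrist_force: [-0.0, 0.1, -0.3]
finger_gap: 0.0092
grip_force: 50.0
```

```bash
python3 - <<'E'
from h import *
np.set_printoptions(precision=4,suppress=True)
to([.5095,-.1123,.37])
s=get_image("scene");p=sense()["position"]
print("mouth",proj(s,p-[0,0,.1761]),"foot",proj(s,p-[0,0,.3211]))
cv2.imwrite("pics/c7.png",cv2.resize(s["image"][150:270,270:430,::-1],(800,600),interpolation=cv2.INTER_CUBIC))
E
```

```text
t 11.0 tcp [ 0.5096 -0.1132  0.3736] M [[-0.9541, 0.2994, -0.0001], [0.2994, 0.9541, 0.0001], [0.0001, 0.0001, -1.0]] gap 0.009164972217262658 F [-0.0186  0.0609 -0.3025]
shift [0.0003 0.0008 0.0036]
mouth [349.0682 183.6492] foot [346.3269 228.1526]
```

View pics/c7.png

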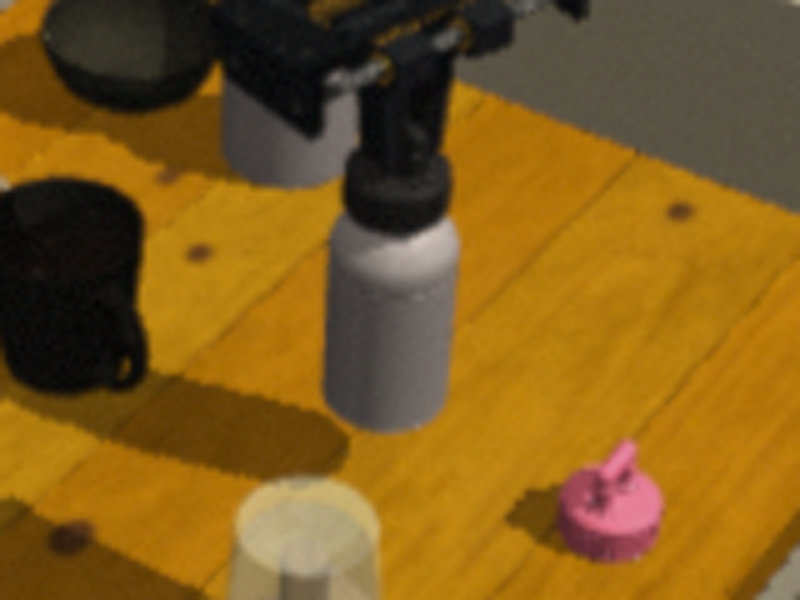

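The capped bottle hangs upright from the loop. Its foot moved from row ~251 to ~235, which is about 5 cm, and nothing is near it. Handing in.

```bash
python3 -c "
from rig import *
print(close_job())"
```

```text
the job is handed in; nothing more can be done
None
```

The slim bottle is capped (pressed home at about 31 N for over a second) and hangs upright from the cap's loop, about 5 cm above the counter; the job is handed in, but the hand-in returned no verdict.

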